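Hang the amber light shield on the sample bay

TASK

Close the front of the white sample bay with its amber light shield: lift the shield out of its stand by the tab on top, and lower it so that both of its hooks come down over the two hinge pins of the bay together, keeping hold of it until the hooks are well onto the pins rather than dropping it on. Then let go, so that it hangs upright and still on both pins. Leave the plain grey plate, which has no hooks, in its stand.

Things in the scene. Friction and masses are not known exactly. Their poses are not given: they have to be found in the camera images.
- light_shield: Loose light shield (0.11 to 0.23 kg), upright in one of two black slotted stands. Origin: centre of its underside; x through its thickness, y along its width, z up; front and back alike, may be hung either way round. Amber-orange panel 84 wide (y), 8 thick, z 0 to 76 mm; black crossbar on it 146 wide, 12 thick, z 76 to 88; black grip tab on top. The stand's slot is 24 mm deep, its floor 6 mm above the worktop.
- shield_tab (a point): Centre of the shield's black grip tab, 102 mm above the shield's origin. Tab: 36 mm wide (y), 12 mm thick (x), z 88 to 116 mm; grip it from above across its 12 mm.
- shield_hinge (a point): Middle of the shield's hook line, 72 mm above its origin. The two steel hooks, 14 mm long, are centred 66 mm either side of it along y, under the crossbar ends: upside-down troughs open below, 12 mm wide inside at the top (roof 4 mm above this point), flaring from 6 mm below this point to a mouth 34 mm wide (42 outside) 24 mm below it.
- sample_bay: Fixed sample bay: aluminium base plate 140 x 188 x 10 mm with a white cabinet 92 mm high, open in front. Origin: at worktop height under the middle of the hinge line; x from the front into the cabinet (which begins at x = 32 mm), y along the hinge line, z up. Hung home, the shield has its origin 24 mm above the bay's, its y along the bay's y (either way round).
- bay_hinge (a point): Middle of the bay's hinge line, 96 mm above the bay's origin. Two level steel pins, 8 mm thick, point at each other along the bay's y from dark ears 84 mm either side of here (tops 12 mm higher) to pin ends 54 mm either side; between them the panel goes down. Hung home, the shield's hook line middle lies here (12 mm play along y).
- grey_plate: Bystander, loose: plain grey plate with a similar black grip tab but no hooks, 84 x 12 x 116 mm, standing in the other black slotted stand. Origin: centre of its underside, z up. Leave it there.

How it is judged:
By the outcome, as a careful person would: the job done as asked, in the order asked, and still so for the second after the job is handed in, with the robot touching nothing.
It also fails if it takes over 43 s, if anything falls off the work surface, if the arm or the gripper's body presses on something with over 40 N, if the wrist force passes 120 N, or if a joint passes its speed limit or range.

ROBOT

A 6-joint arm with a two-finger parallel gripper is mounted at the origin on a cart in front of the work surface, level with it; the furniture and walls round the work are solid. World frame = base frame: x ahead of the robot, y to its left, z up, the work surface at z = 0. Lengths are in m, angles in rad, forces in N, time in s.
With the tool pointing down it reaches from about 0.275 to 0.825 m from the base axis. Payload 4.9 kg.
Tool frame: the origin (TCP) lies midway between the tips of the shut fingers; the grasp point (between the pads) lies 19 mm behind it (bot.grip_depth is the distance from the TCP to the grasp point, in m); z points along the fingers, y is the line along which they close (so a half turn about z gives the same grasp; the last joint's range is limited). The gripper opens to 85 mm and grips with 20 to 120 N. Pads are 22 mm wide; open, the fingers measure 114 mm over their backs; the gripper's body (76 mm by 85 mm) begins 54 mm behind the grasp point. The pads swing forward as they close: fully open they stand 13 mm farther back than shut.
Start: joints at [1.132, 0.326, -0.193, 1.052, 0, 1.437], TCP at [0.165, 0.525, 0.231] pointing down, gripper open.
Joint ranges: [-2.65, 2.65], [-0.97, 1.79], [-1.3, 1.35], [-1.93, 2.1], [-1.47, 1.37], [-3.14, 3.14]. Speed limits (rad/s): [2.57, 2.57, 3.14, 3.14, 3.14, 3.14].

INTERFACE

Orientations are given as a unit quaternion [w, x, y, z].
In Python, from cell import bot gives the robot as it stands. Calls block until the motion is done:
- bot.move_pose(position, orientation): joint-space move of the TCP to a pose.
- bot.move_linear(position, speed=0.15, rotation=None, until_force=None): straight line of the TCP; rotation=None keeps the orientation; speed is the mean speed in m/s. With until_force (N) it stops when the force on the tool has changed by that much, and returns True; else False.
- bot.goto_joints(angles): joint-space move.
- bot.set_gripper(opening, grasp_force=None): opening from 0.0 (shut) to 1.0 (fully open); grasp_force is the grip in N (None keeps the last); returns when the fingers have stopped.
- bot.wait(seconds).
- bot.solve_ik(position, orientation): joint angles nearest the present ones, or None.
- bot.camera(name): name is "scene" or "top" or "wrist"; returns the picture (480x640x3 uint8, red, green, blue); there is no depth.
- bot.calibration(name): a dict with "mtx" (3x3 intrinsics, pixels), "extrinsics" (4x4, takes a point from world to camera coordinates); the wrist camera has in their place "hand_eye" (4x4, takes a point from camera to tool coordinates, whose origin is the TCP and whose axes are the flange's). Camera axes: x right, y down, z forward; pixel columns grow to the right and rows downward; lengths in m; the calibration is good to about 2 mm. A picture is of the moment at which its call begins: read the wrist's pose just before it. calibration takes no time and is no camera call.
A pose or a line that the arm cannot do raises bot.PlanningError and nothing moves.
- bot.close_job(): hands the job in; it is judged then, once.
Trained networks look in the newest picture that a camera, given by its name, has taken for a name from the list of things; names that differ only in an ending like _2 or _b are one class to them, and where a whole thing is asked for, a point or a joint stands for the part that bears it (a point fixed in the world has none). Each returns a list of dicts, best first, with "confidence" (0 to 1); they miss things now and then, are a little off and sometimes report something else, mostly with a low value. They report only what shows in the picture. A call takes as long as a camera call.
- bot.search_frame(camera, thing): "bbox" ([left, top, width, height] in pixels, round what is visible of it).
Readings, each from a call of its own:
- bot.read_clock(): time.
- bot.read_joint_positions(): joint angles.
- bot.read_joint_vel(): joint speeds.
- bot.read_joint_efforts(): joint torques, N m.
- bot.read_position(): TCP position.
- bot.read_tool_rot(): TCP orientation.
- bot.read_ft_force(): force on the tool from outside, world axes, zero at the start.
- bot.read_moment(): the same for the moment, N m.
- bot.read_gripper_width(): opening from 0.0 (shut) to 1.0 (fully open).
- bot.read_finger_force(): force on a finger pad.
Only numpy, scipy, OpenCV 4.12 (cv2) and the standard library are available. Lean on these libraries where they do the work, as an engineer would, in place of code of your own. Each camera call takes 0.05 s, during which the arm holds its last target. There are 200 camera calls.

## Working session

There is one attempt and no reset: what is moved stays moved. The work goes in short steps, each a Python script; the robot and the scene stay as the last script left them, time stands still between calls to the robot, and variables do not carry over. Pictures are saved under pics/ and viewed, at most 10 in all, crops included, and the job is handed in when it is done.

```bash
mkdir -p pics; ls; python3 - <<'E'
from cell import bot
import cv2,numpy as np
for n in ["scene","top"]:
    im=bot.camera(n); cv2.imwrite(f"pics/{n}0.png",im[:,:,::-1])
    c=bot.calibration(n); print(n,np.round(c["mtx"],1).tolist(),np.round(c["extrinsics"],3).tolist())
    for t in ["light_shield","shield_tab","sample_bay","bay_hinge","grey_plate","shield_hinge"]:
        print(t,[(np.round(d["bbox"]).tolist(),round(d["confidence"],2)) for d in bot.search_frame(n,t)[:2]])
print(bot.calibration("wrist"),bot.read_clock(),bot.read_tool_rot(),bot.read_position())
E
```

```text
pics
scene [[438.2, 0.0, 325.1], [0.0, 438.2, 233.6], [0.0, 0.0, 1.0]] [[0.689, -0.725, -0.003, -0.283], [-0.545, -0.516, -0.661, 0.402], [0.477, 0.457, -0.751, 0.651], [0.0, 0.0, 0.0, 1.0]]
light_shield [([268.0, 253.0, 78.0, 55.0], 0.94)]
shield_tab [([271.0, 259.0, 75.0, 45.0], 0.94), ([238.0, 142.0, 88.0, 82.0], 0.24)]
sample_bay [([236.0, 144.0, 91.0, 77.0], 0.61)]
bay_hinge [([232.0, 142.0, 95.0, 84.0], 0.95)]
grey_plate [([369.0, 306.0, 49.0, 41.0], 0.68), ([267.0, 255.0, 79.0, 52.0], 0.41)]
shield_hinge [([272.0, 256.0, 74.0, 49.0], 0.8)]
top [[466.4, 0.0, 321.3], [0.0, 466.4, 240.2], [0.0, 0.0, 1.0]] [[-0.003, -1.0, 0.022, 0.101], [-0.992, 0.0, -0.124, 0.527], [0.124, -0.022, -0.992, 0.928], [0.0, 0.0, 0.0, 1.0]]
light_shield [([324.0, 252.0, 36.0, 71.0], 0.85)]
shield_tab [([319.0, 250.0, 42.0, 78.0], 0.9)]
sample_bay [([161.0, 156.0, 102.0, 94.0], 0.69)]
bay_hinge [([162.0, 157.0, 102.0, 91.0], 0.77)]
grey_plate [([415.0, 253.0, 28.0, 42.0], 0.67)]
shield_hinge [([321.0, 250.0, 36.0, 74.0], 0.93)]
{'mtx': array([[350.39847424,   0.        , 321.87002137],
       [  0.        , 350.39847424, 236.71882941],
       [  0.        ,   0.        ,   1.        ]]), 'hand_eye': array([[ 5.85259586e-04, -9.53218755e-01, -3.02280767e-01,
         7.73050856e-02],
       [ 9.99999824e-01,  5.29790827e-04,  2.65491357e-04,
         8.78339713e-04],
       [-9.29257638e-05, -3.02280869e-01,  9.53218898e-01,
        -1.42310004e-01],
       [ 0.00000000e+00,  0.00000000e+00,  0.00000000e+00,
         1.00000000e+00]])} 0.7 [1.85278676e-05 1.51809568e-01 9.88409760e-01 2.65148951e-05] [0.16506995 0.52467145 0.23131248]
```

```bash
python3 - <<'E'
import cv2
a=cv2.imread("pics/top0.png")[140:340,140:460];cv2.imwrite("pics/topc.png",cv2.resize(a,None,fx=2.5,fy=2.5,interpolation=cv2.INTER_CUBIC))
a=cv2.imread("pics/scene0.png")[130:360,190:490];cv2.imwrite("pics/scenec.png",cv2.resize(a,None,fx=2.5,fy=2.5,interpolation=cv2.INTER_CUBIC))
E
```

```text
(no output)
```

View pics/topc.png

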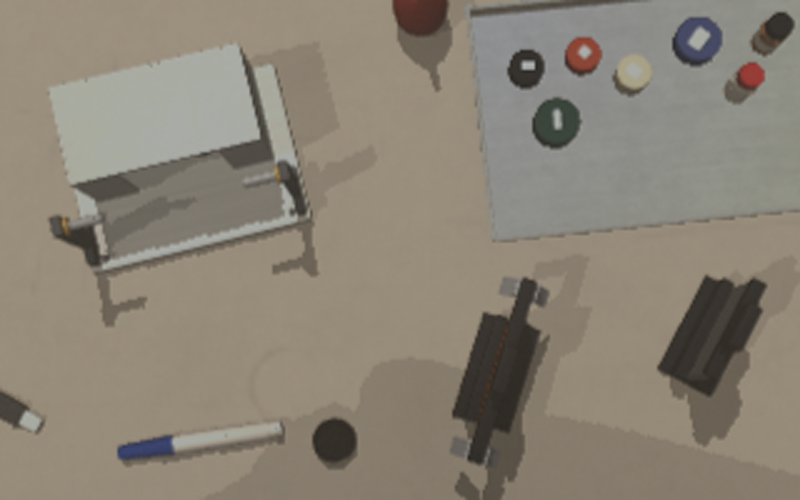

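View pics/scenec.png

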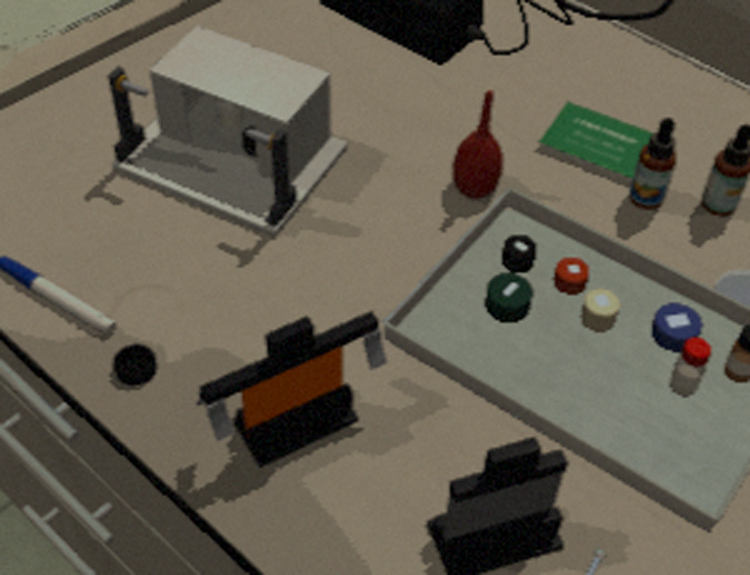

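The top crop shows the shield crossbar ends at about (527,283) and (478,460), and the pin ends at (103,220) and (245,182). The scene crop shows the same points at (377,322), (205,393), (147,93) and (248,133). The grey plate is on the right in both.

```bash
cat > h.py <<'E'
import numpy as np,cv2
from cell import bot
from scipy.spatial.transform import Rotation as R
def P(n):
    c=bot.calibration(n); return c["mtx"]@c["extrinsics"][:3]
def tri(Ps,uvs):
    A=[]
    for p,(u,v) in zip(Ps,uvs): A+= [u*p[2]-p[0], v*p[2]-p[1]]
    X=np.linalg.svd(np.array(A))[2][3]; X=X[:3]/X[3]
    res=[np.round((p@np.r_[X,1])[:2]/(p@np.r_[X,1])[2]-uv,1).tolist() for p,uv in zip(Ps,uvs)]
    return X,res
def wristP(pos,q):
    c=bot.calibration("wrist"); T=np.eye(4); T[:3,:3]=R.from_quat(q,scalar_first=True).as_matrix(); T[:3,3]=pos
    return c["mtx"]@np.linalg.inv(T@c["hand_eye"])[:3]
def down(yaw):  # tool y axis along world angle yaw (+-90 fold by caller), z down
    y=np.array([np.cos(yaw),np.sin(yaw),0]);z=np.array([0,0,-1.]);x=np.cross(y,z)
    return R.from_matrix(np.c_[x,y,z]).as_quat(scalar_first=True)
E
python3 - <<'E'
from h import *
p=[P("top"),P("scene")]
t=lambda u,v:(u/2.5+140,v/2.5+140); s=lambda u,v:(u/2.5+190,v/2.5+130)
for n,a,b in [("near",(478,460),(205,393)),("far",(527,283),(377,322)),("Lbase",(68,225),(120,85)),("Lend",(103,220),(147,93)),("Rend",(245,182),(248,133)),("Rbase",(280,175),(280,140))]:
    print(n,*[np.round(x,4).tolist() for x in tri(p,[t(*a),s(*b)])])
E
```

```text
near [0.3612, 0.0834, 0.1004] [[-0.1, 0.1], [0.1, -0.0]]
far [0.4966, 0.0431, 0.0919] [[0.7, -0.9], [-1.3, 0.2]]
Lbase [0.5372, 0.3947, 0.101] [[-0.5, 0.7], [0.7, -0.1]]
Lend [0.5426, 0.3662, 0.1042] [[0.3, -0.4], [-0.5, 0.1]]
Rend [0.5712, 0.2607, 0.1023] [[-0.1, 0.1], [0.2, -0.0]]
Rbase [0.5781, 0.2317, 0.1069] [[0.8, -1.0], [-1.3, 0.2]]
```

```bash
python3 - <<'E'
from h import *
import pickle
out={}
def look(k,pos,yaw):
    bot.move_pose(pos,down(yaw)) 
    p,q=bot.read_position(),bot.read_tool_rot(); im=bot.camera("wrist")
    out[k]=(np.array(p),np.array(q)); cv2.imwrite(f"pics/{k}.png",im[:,:,::-1]); print(k,bot.read_clock(),np.round(bot.read_joint_positions(),2))
b=np.array([.557,.3135,.24]); s=np.array([.429,.063,.24]); yb=np.radians(15); ys=np.radians(73.4)
d=lambda y:np.array([np.cos(y),np.sin(y),0])*.045
look("b1",b+d(yb),yb); look("b2",b-d(yb),yb); look("s1",s+d(ys),ys); look("s2",s-d(ys),ys)
pickle.dump(out,open("out.pkl","wb"))
for k in "bs":
    cv2.imwrite(f"pics/{k}m.png",np.hstack([cv2.resize(cv2.imread(f"pics/{k}{i}.png")[:,120:520],(400,480)) for i in (1,2)]))
E
```

```text
b1 2.5 [0.39 0.58 0.23 1.22 0.   1.7 ]
b2 3.0 [ 0.41  0.41 -0.05  1.11 -0.    1.72]
s1 4.275 [ 0.07  0.14 -0.41  1.02  0.    0.36]
s2 4.775 [-0.13  0.07 -0.49  1.01  0.    0.16]
```

View pics/bm.png

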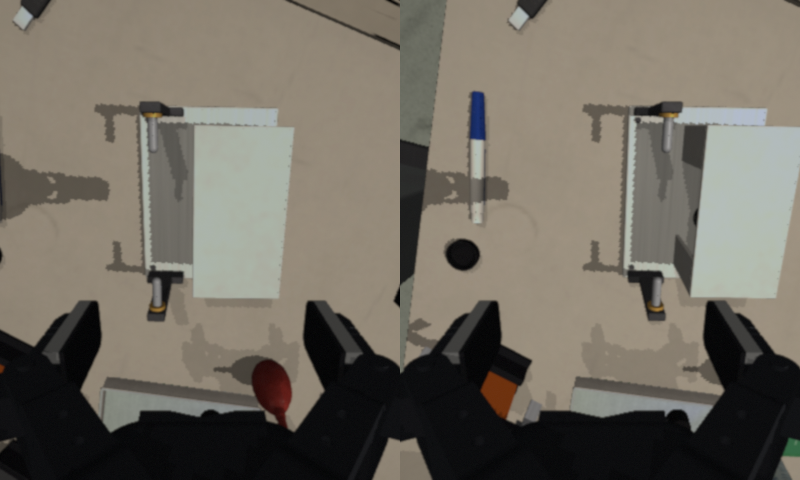

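View pics/sm.png

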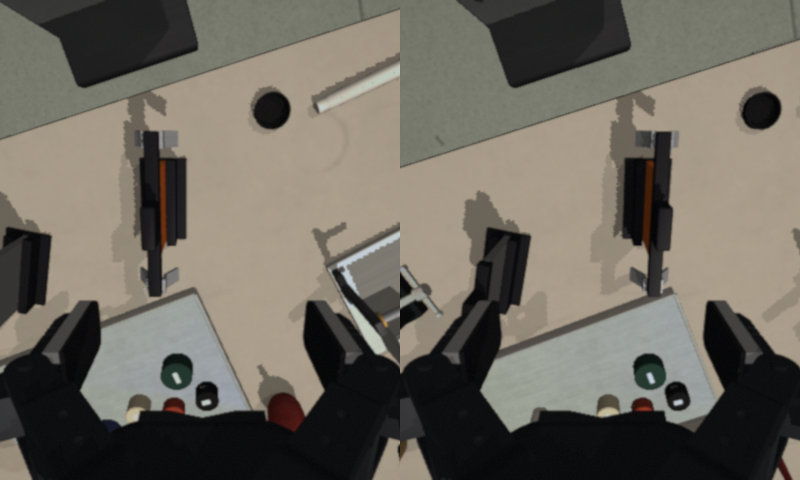

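The bay pins show at about (154,151) and (158,279) in the left view, and at (667,151) and (655,278) in the right. The shield crossbar runs from (152,133) to (155,294), and from (662,133) to (655,294) in the right view. One zoomed montage will give exact pixels.

```bash
python3 - <<'E'
import cv2,numpy as np
o=[("b1",240),("b2",352),("s1",240),("s2",345)]  # x0; width 66
cv2.imwrite("pics/zoom.png",np.hstack([cv2.resize(cv2.imread(f"pics/{k}.png")[100:325,x:x+75],(200,600),interpolation=cv2.INTER_CUBIC) for k,x in o]))
E
```

```text
(no output)
```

View pics/zoom.png

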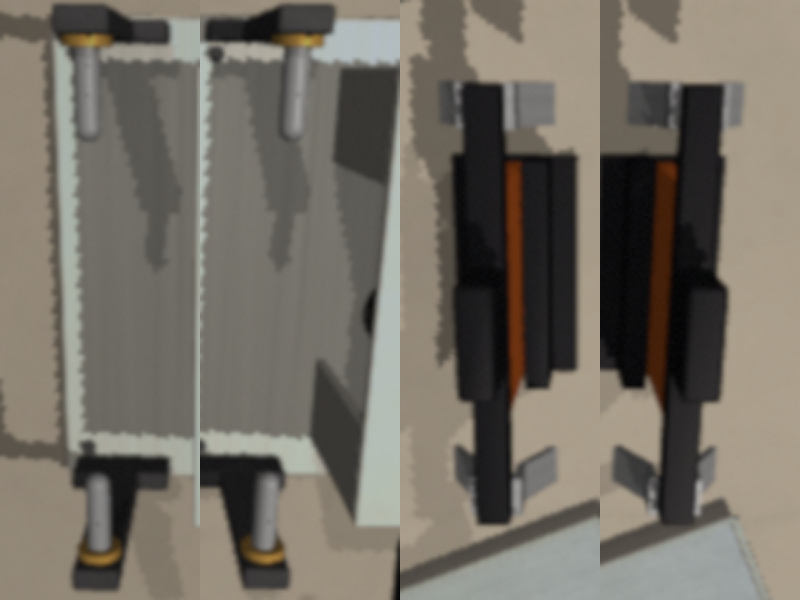

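Zoom pixels: the pin tips and rings, and the crossbar ends and tab top, are all clear. I'll triangulate them.

```bash
python3 - <<'E'
from h import *
import pickle
o=pickle.load(open("out.pkl","rb")); k=8/3
W={n:wristP(*v) for n,v in o.items()}
def go(n,g,a,b):
    x0={"b":(240,352),"s":(240,345)}[g]
    X,r=tri([W[g+"1"],W[g+"2"]],[(a[0]/k+x0[0]-.3,a[1]/k+99.7),(b[0]/k+x0[1]-.3,b[1]/k+99.7)]); print(n,np.round(X,4),r); return X
ut=go("utip","b",(88,138),(93,138)); ur=go("uring","b",(87,43),(98,43)); lt=go("ltip","b",(98,476),(67,476)); lr=go("lring","b",(100,548),(63,548))
cu=go("cu","s",(83,84),(102,84)); cl=go("cl","s",(93,523),(80,523)); t=go("tab","s",(77.5,343),(104.5,343))
for n,a,b in [("tips",ut,lt),("rings",ur,lr),("bar",cu,cl)]: print(n,np.round((a+b)/2,4),np.degrees(np.arctan2(*(b-a)[1::-1])),np.linalg.norm(b-a))
E
```

```text
utip [0.5478 0.3722 0.098 ] [[-0.0, 0.0], [0.0, -0.0]]
uring [0.5413 0.3981 0.0952] [[0.0, -0.0], [-0.0, 0.0]]
ltip [0.575  0.2644 0.0941] [[-0.0, 0.2], [0.0, -0.2]]
lring [0.5818 0.2387 0.095 ] [[-0.0, 0.2], [0.0, -0.2]]
cu [0.3612 0.0887 0.087 ] [[0.0, -0.2], [0.0, 0.2]]
cl [0.4974 0.0464 0.0962] [[0.0, -0.1], [0.0, 0.1]]
tab [0.4308 0.0673 0.1176] [[0.0, -0.2], [0.0, 0.2]]
tips [0.5614 0.3183 0.0961] -75.81659735578836 0.11121390684490563
rings [0.5615 0.3184 0.0951] -75.75193232942038 0.16453497197002584
bar [0.4293 0.0675 0.0916] -17.247199662515662 0.14293124289045037
```

```bash
python3 - <<'E'
from h import *
q=down(np.radians(72.8)); s=np.array([.4300,.0672,0])
bot.set_gripper(0.6)
bot.move_pose(s+[0,0,.16],q)
print(bot.move_linear(s+[0,0,.091],speed=.1,until_force=8),bot.read_position())
bot.set_gripper(0,grasp_force=60)
print("w",bot.read_gripper_width(),bot.read_finger_force(),bot.read_ft_force())
p=np.array(bot.read_position())
bot.move_linear(p+[0,0,.04],speed=.06); bot.move_linear(p+[0,0,.14],speed=.2)
print("w",bot.read_gripper_width(),bot.read_ft_force(),bot.read_moment())
qb=down(np.radians(14.2)); b=np.array([.5614,.3183,0])
bot.move_pose(b+[0,0,.225],qb); bot.wait(.3)
pp,qq=bot.read_position(),bot.read_tool_rot(); print(p,pp,qq,bot.read_ft_force())
a=bot.camera("wrist"); c=bot.camera("scene")
cv2.imwrite("pics/hold.png",np.hstack([a[:,120:520],cv2.resize(c[90:290,180:346],(400,480),interpolation=cv2.INTER_CUBIC)])[:,:,::-1]); print(bot.read_clock())
E
```

```text
False [0.43072737 0.06698184 0.09173549]
w 0.1261702301981562 58.97608017548919 [-1.42616561 -1.7543695   5.36951706]
w 0.13132969364741098 [-0.61319757 -0.01403564 -2.53872502] [-0.00488495 -0.01764721  0.01723192]
[0.43040001 0.06689324 0.09156054] [0.56159298 0.31767223 0.2253968 ] [1.32770739e-04 6.14611736e-01 7.88829737e-01 2.05652340e-04] [ 0.89101544 -0.16892883 -1.95350139]
10.1167
```

View pics/hold.png

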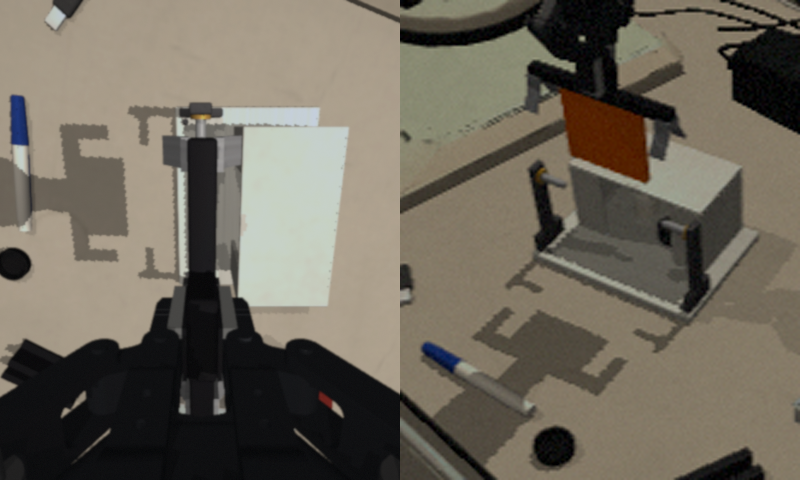

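The hold is good: the crossbar at columns 188–216 lines up with the pin at (201,125), and the shield hangs level above the bay. Next I'll lower it.

```bash
python3 - <<'E'
from h import *
b=np.array([.5614,.3183,0])
bot.move_linear(b+[0,0,.16],speed=.12); f0=np.array(bot.read_ft_force())
hit=bot.move_linear(b+[0,0,.1085],speed=.03,until_force=6)
print(hit,bot.read_position(),np.array(bot.read_ft_force())-f0,bot.read_moment(),bot.read_gripper_width())
a=bot.camera("wrist"); c=bot.camera("scene")
cv2.imwrite("pics/hung.png",np.hstack([a[:,120:520],cv2.resize(c[90:290,180:346],(400,480),interpolation=cv2.INTER_CUBIC)])[:,:,::-1]); print(bot.read_clock())
E
```

```text
True [0.56136574 0.31829935 0.10946883] [-0.1177561  -2.36181329  7.36817174] [-0.0698846   0.08116131  0.03171161] 0.12824022195163404
12.5
```

View pics/hung.png

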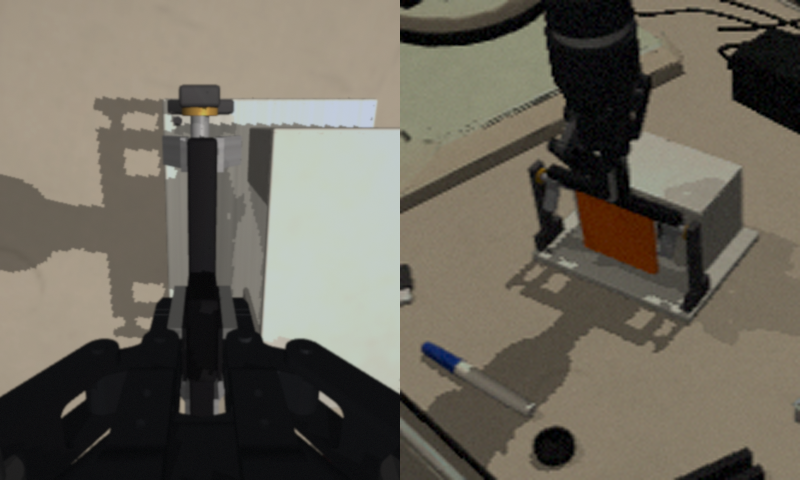

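Contact came at the expected home height (TCP z 0.1095), and the crossbar sits between the ears on both pins. Release it, retreat and check.

```bash
python3 - <<'E'
from h import *
bot.set_gripper(0.22); bot.set_gripper(0.4)
p=np.array(bot.read_position())
print(bot.move_linear(p+[0,0,.05],speed=.05,until_force=6)); bot.move_linear(p+[0,0,.14],speed=.15)
bot.wait(1.5)
a=bot.camera("wrist"); c=bot.camera("scene"); bot.wait(1); c2=bot.camera("scene")
print(np.abs(c.astype(int)-c2)[140:230,230:330].max(), np.abs(c.astype(int)-c2)[140:230,230:330].mean())
cv2.imwrite("pics/end.png",np.hstack([a[:,120:520],cv2.resize(c2[90:290,180:346],(400,480),interpolation=cv2.INTER_CUBIC)])[:,:,::-1]); print(bot.read_clock(),bot.read_ft_force())
E
```

```text
False
22 2.360925925925926
17.6 [ 0.26530421  0.71101858 -0.44235106]
```

View pics/end.png

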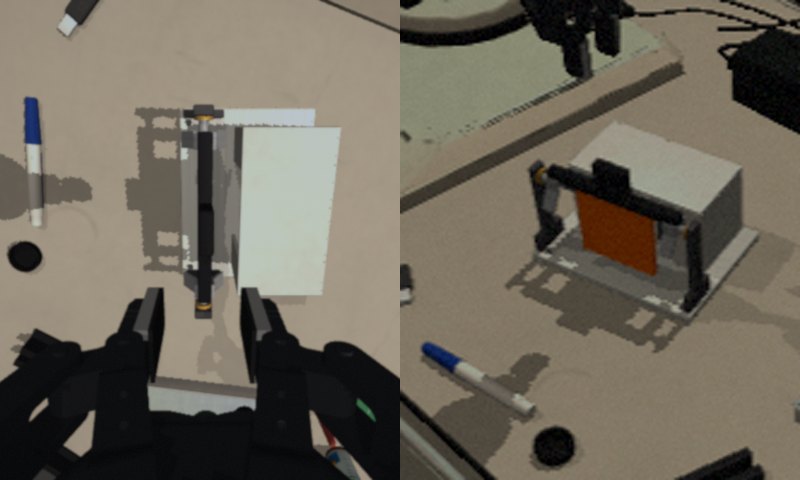

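The shield hangs upright on both pins, with its crossbar running from (205,130) to (205,290) in the wrist view, and the gripper is clear.

```bash
python3 -c "
from cell import bot
print(bot.close_job())"
```

```text
the job is handed in; nothing more can be done
None
```

The light shield hangs upright on both hinge pins and the gripper is clear of it; I left the grey plate in its stand, and handed the job in at about 18 s on the robot's clock.

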